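Step a router port panel under the inspection pointer

ROBOT

A 6-joint arm with a two-finger parallel gripper is mounted at the origin on the work surface. World frame = base frame: x ahead of the robot, y to its left, z up, the work surface at z = 0. Lengths are in m, angles in rad, forces in N, time in s.
With the tool pointing down it reaches from about 0.275 to 1 m from the base axis. Payload 8.4 kg.
Tool frame: the origin (TCP) lies on the centre line of the jaws, within the pads' length; the fingertips stand 14 mm ahead of it and the grasp point (between the pads) lies 5 mm behind it; z points along the fingers, y is the direction in which the jaws open and shut (so a half turn about z gives the same grasp; the last joint's range is limited). The gripper opens to 85 mm and grips with 20 to 120 N. Pads are 22 mm wide; open, the fingers measure 114 mm over their backs; the gripper's body (76 mm by 85 mm) begins 54 mm behind the grasp point. The pads swing forward as they close: fully open they stand 13 mm farther back than shut.
Start: joints at [-1.297, 0.353, 1.633, -0, 1.155, -0.002], TCP at [0.17, -0.601, 0.22] pointing down, gripper open.
Joint ranges: [-2.63, 2.63], [-0.92, 2.1], [0.06, 2.66], [-1.3, 4.44], [0, 2.69], [-3.02, 3.02]. Speed limits (rad/s): [2.22, 2.22, 2.79, 3.14, 3.14, 3.14].

INTERFACE

Orientations are given as a rotation vector (axis times angle).
In Python, from workcell import ctrl gives the robot as it stands.
- The arm moves only by the shell command python3 -m creep 'ROWS' [FORCE]. ROWS is JSON, one flat list of numbers, 7 for each row, row after row: the shift along the tool's x, y, z in units of 40 mm (1.0 is 40 mm), then the turn, a rotation vector about the tool's x, y, z in units of 5 degrees (1.0 is 5 degrees), then the finger opening in mm, from 0 to 85.4. A call has 1 to 10 rows; each row is the pose to reach, as a shift and turn from the pose commanded when the call began, along the tool's axes at that moment; what a row does not reach only later rows make up. A row lasts 1/10 s, in which the tool goes at most 50 mm and 8.59 degrees, less where a joint would pass 70% of its speed; a pose out of reach is approached as far as the arm can. A call with a gripper value outside its range is refused whole. The fingers move at their own pace and stop on an object; FORCE is the grip in N (left out, the last holds). Time passes only in rows, so rows that repeat a pose let the fingers close. It gives the time, the measured TCP pose, the force and the opening at its end, in the units of the state.
- ctrl.state(): the state, without advancing time (a new reading comes with each control period).
- ctrl.get_image(name): name is "scene" or "top" or "wrist"; returns the picture (400x640x3 uint8, red, green, blue); there is no depth.
- ctrl.get_calibration(name): a dict with "mtx" (3x3 intrinsics, pixels), "world_to_cam" (4x4, takes a point from world to camera coordinates); the wrist camera has in their place "T_tool_cam" (4x4, takes a point from camera to tool coordinates, whose origin is the TCP and whose axes are the flange's). Camera axes: x right, y down, z forward; pixel columns grow to the right and rows downward; lengths in m; the calibration is good to about 2 mm. A picture is of the moment at which its call begins: read the wrist's pose just before it. get_calibration takes no time and is no camera call.
- ctrl.hand_in(): hands the job in, once; it reports no verdict.
The state is a dict: "time_s": time; "qpos": joint angles; "qvel": joint speeds; "joint_efforts": joint torques, N m; "tool_pos": TCP position; "eef_rot": TCP orientation; "wrist_force": force on the tool from outside, world axes, zero at the start; "moment": the same for the moment, N m; "opening": finger opening in m.
Only numpy, scipy, OpenCV 4.12 (cv2) and the standard library are available. Lean on these libraries where they do the work, as an engineer would, in place of code of your own. Each camera call takes 0.05 s, during which the arm holds its last target.

TASK

The router's port panel is clamped face up on a hand-moved x-y slide stage, with a fixed needle pointer above it. Move the stage (its upright post is the handle) until the lone square socket (the one apart from the row of four) stands right beneath the needle tip and let it stand still there for a full second; then step on to the round power jack, leave the stage at rest with that jack right beneath the tip, and let go. Do not bump the pointer.

Things in the scene. Friction and masses are not known exactly. Their poses are not given: they have to be found in the camera images.
- carrier: Aluminium top plate 225x180 mm of the stage. Origin: foot of its upright post, on the plate's top, 44 mm above the bench. x (post to panel) and y are the slide directions, z up; the stage may be turned 20 deg on the bench. Slides along x and y by 2-4 N, stays where left, cannot turn; stops lie beyond the marks. Post: 16 mm stem, round black grip 26 mm in diameter 70-115 mm above origin
- lone_socket (a point): Top middle of the lone square network socket (metal frame 18 x 20 mm, dark mouth), at x 100, y -50, z 18 mm in the carrier's frame, axes alike. It is on the post side of the black port panel (110 x 160 mm, middle at carrier x 130, fixed to the carrier), away from the row of four like sockets on the far side
- power_jack (a point): Top middle of the round power jack (metal ring 24 mm in diameter, dark hole with pin), the only round jack on the panel, at x 160, y 50, z 18 mm in the carrier's frame, axes alike; in line with the row of four, beyond its end
- pointer: Fixed steel needle pointing down over the panel, under the free end of a slim grey arm 12 mm wide. Origin: the needle's tip, 84 mm above the bench, 22 mm above the sockets. The arm runs 170 mm along +x (the carrier's x, away from the post) to a round column standing beyond the stage; the arm's top is 118 mm above the bench, the column's top 128 mm

How it is judged:
On the way:
1. the lone socket stands still beneath the needle tip (horizontal distance between lone_socket and pointer below 0.01 m and linear speed of carrier below 0.01 m/s), for 0.6 s.
At the end, for the whole second after the job is handed in: After the lone socket has stood within 10 mm (horizontally) of the needle tip for 0.6 s, the round power jack is within 10 mm horizontally of the tip, the carrier is at rest and released (horizontal distance between power_jack and pointer below 0.01 m and linear speed of carrier below 0.005 m/s); the robot touches nothing.
It fails at once if the pointer is bumped (more than 5 N) (contact force between anything else and pointer above 5 N).
It also fails if it takes over 38 s, if anything falls off the work surface, if the arm or the gripper's body presses on something with over 40 N, if the wrist force passes 120 N, or if a joint passes its speed limit or range.

## Working session

There is one attempt and no reset: what is moved stays moved. The work goes in short steps, Python scripts to look and compute and a shell command to move; the robot and the scene stay as the last step left them, time stands still between calls to the robot, and variables do not carry over. Pictures are saved under pics/ and viewed, and the job is handed in when it is done.

```bash
mkdir -p pics; ls; python3 - <<'E'
from workcell import ctrl
import cv2
print(ctrl.state())
for n in("scene","top","wrist"):
    im=ctrl.get_image(n); cv2.imwrite(f"pics/{n}0.png",im[:,:,::-1])
    c=ctrl.get_calibration(n); print(n,{k:v.round(4).tolist() if hasattr(v,'round') else v for k,v in c.items()})
E
```

```text
pics
{'time_s': 0.0, 'qpos': array([-1.29738753e+00,  3.53637649e-01,  1.63417706e+00,  7.63812709e-06,
        1.15520167e+00, -2.41390271e-03]), 'qvel': array([ 8.50794242e-04, -1.80960973e-03, -1.14395384e-03,  9.46540602e-04,
        7.99798780e-05,  7.98378029e-04]), 'joint_efforts': array([ 3.64113279e-03, -6.05240679e+01, -3.42061400e+01,  2.20822194e-04,
        9.33312171e-03, -6.03003599e-06]), 'tool_pos': array([ 0.17006578, -0.60087879,  0.21904989]), 'eef_rot': array([-3.11036659e+00, -4.31690316e-01,  2.91094361e-04]), 'wrist_force': array([0.33689138, 0.05590365, 0.47018031]), 'moment': array([ 0.03735192, -0.0018969 ,  0.08231874]), 'opening': 0.08585550291531431}
scene {'mtx': [[459.3906, 0.0, 315.2059], [0.0, 459.3906, 198.6663], [0.0, 0.0, 1.0]], 'world_to_cam': [[0.1915, 0.9815, -0.0081, -0.1605], [0.6877, -0.14, -0.7123, -0.353], [-0.7003, 0.1308, -0.7018, 1.1622], [0.0, 0.0, 0.0, 1.0]]}
top {'mtx': [[412.1779, 0.0, 316.2502], [0.0, 412.1779, 200.7233], [0.0, 0.0, 1.0]], 'world_to_cam': [[0.0192, -0.9998, -0.0066, 0.0187], [-0.9876, -0.0179, -0.1562, 0.6352], [0.1561, 0.0095, -0.9877, 0.6657], [0.0, 0.0, 0.0, 1.0]]}
wrist {'mtx': [[325.4396, 0.0, 317.525], [0.0, 325.4396, 202.382], [0.0, 0.0, 1.0]], 'T_tool_cam': [[0.0005, -0.9651, -0.2618, 0.0656], [1.0, 0.0005, 0.0002, -0.0008], [-0.0, -0.2618, 0.9651, -0.1544], [0.0, 0.0, 0.0, 1.0]]}
```

View pics/scene0.png

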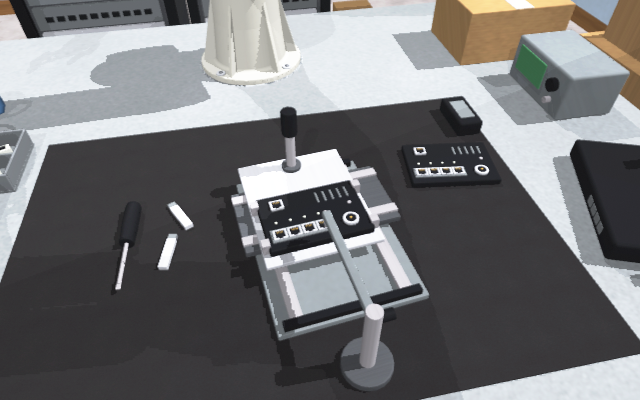

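View pics/top0.png

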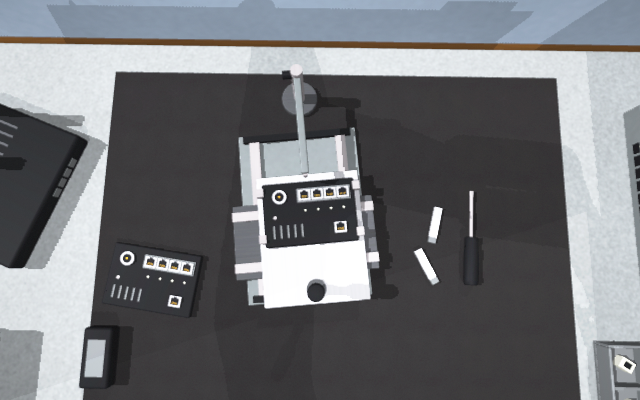

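View pics/wrist0.png

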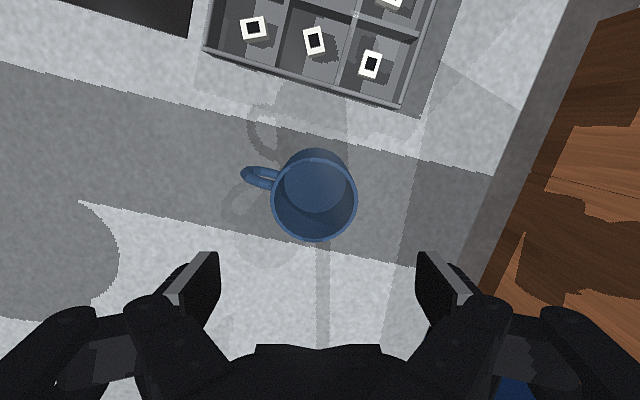

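The scene shows the stage in the middle, with the post grip at about (316,291) in the top view, the lone socket at (340,227), the jack at (279,197) and the arm's free end near (305,173). I'll zoom in on these.

```bash
python3 - <<'E'
import cv2
a=cv2.imread("pics/top0.png")[50:320,220:400]
cv2.imwrite("pics/topz.png",cv2.resize(a[100:250],None,fx=4,fy=4,interpolation=cv2.INTER_CUBIC))
b=cv2.imread("pics/scene0.png")[95:275,225:415]
cv2.imwrite("pics/scenez.png",cv2.resize(b[:150],None,fx=4,fy=4,interpolation=cv2.INTER_CUBIC))
E
```

```text
(no output)
```

View pics/topz.png

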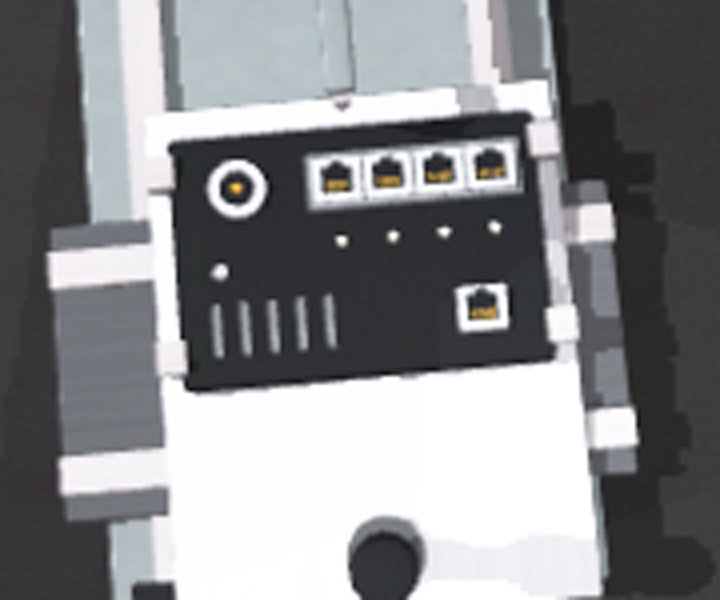

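View pics/scenez.png

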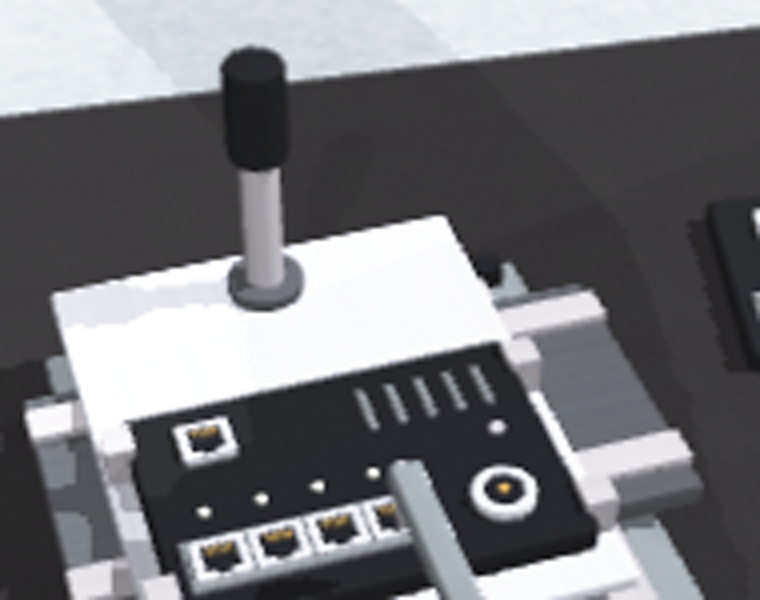

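```bash
cat > h.py <<'E'
from workcell import ctrl
import numpy as np, cv2
from scipy.spatial.transform import Rotation as R
def ray(n,u,v,z):
    c=ctrl.get_calibration(n);K=np.array(c['mtx']);T=np.array(c['world_to_cam'])
    d=T[:3,:3].T@np.linalg.solve(K,[u,v,1]);o=-T[:3,:3].T@T[:3,3]
    return o+d*(z-o[2])/d[2]
def proj(n,p):
    c=ctrl.get_calibration(n);T=np.array(c['world_to_cam']);q=np.array(c['mtx'])@(T[:3,:3]@p+T[:3,3]);return q[:2]/q[2]
E
python3 - <<'E'
from h import *
for n,(L,J) in {"top":((340.7,226.9),(279.4,197)),"scene":((225+206/4,95+440/4),(225+503/4,95+491/4))}.items():
    l=ray(n,*L,.062)[:2]; j=ray(n,*J,.062)[:2]; d=j-l
    a=np.arctan2(d[1],d[0])-np.arctan2(100,60)
    ex=np.array([np.cos(a),np.sin(a)]);ey=np.array([-ex[1],ex[0]])
    o1=l-.1*ex+.05*ey; o2=j-.16*ex-.05*ey
    print(n,l,j,np.hypot(*d),np.degrees(a),o1,o2)
tip=ray("top",305.7,176.6,.084); print(tip, proj("scene",tip))
# grip top and scene grip
print(ray("top",316.3,291,.159), ray("scene",225+253/4,95+60/4,.159))
# arm end in scene: top z .118
print(ray("scene",225+407/4,95+465/4,.118))
print(ray("top",305,172.5,.118),ray("top",297,72,.118))
print(proj("top",ray("scene",225+265/4,95+285/4,.044)))
E
```

```text
top [ 0.58883959 -0.01173816] [0.6381549  0.09356197] 0.11627603671824369 5.868607514282631 [0.48425132 0.02777504] [0.48410584 0.02746442]
scene [ 0.58926121 -0.01144334] [0.63783908 0.09351171] 0.11565194488375687 6.126958136233495 [0.48449583 0.02759786] [0.48408962 0.02672021]
[0.66980218 0.04859056 0.084     ] [325.81941948 228.08832951]
[0.48780685 0.02692525 0.159     ] [0.48255562 0.02782817 0.159     ]
[0.67011102 0.04951854 0.118     ]
[0.66901355 0.04859966 0.118     ] [0.83861479 0.06579623 0.118     ]
[316.42692972 290.04338416]
```

```bash
cat >> h.py <<'E'
def shift(target):
    s=ctrl.state();M=R.from_rotvec(s['eef_rot']).as_matrix()
    return M, (M.T@(np.array(target)-s['tool_pos']))/.04
E
python3 - <<'E'
from h import *
M,s=shift([.484,.0275,.225]); print(M.round(3),s.round(2))
E
```

```text
[[ 0.962  0.272 -0.   ]
 [ 0.272 -0.962  0.001]
 [ 0.    -0.001 -1.   ]] [ 11.83 -12.98  -0.13]
```

```bash
python3 -m creep '[0.8,-0.9,-0.3,0,0,0,85, 1.6,-1.8,-0.5,0,0,0,85, 2.4,-2.7,-0.5,0,0,0,85, 3.2,-3.6,-0.5,0,0,0,85, 4.0,-4.5,-0.5,0,0,0,85, 4.8,-5.4,-0.5,0,0,0,85, 5.6,-6.3,-0.5,0,0,0,85, 6.4,-7.1,-0.5,0,0,0,85, 7.2,-7.9,-0.5,0,0,0,85, 8.0,-8.8,-0.5,0,0,0,85]' 60
python3 - <<'E'
from h import *
M,s=shift([.484,.0275,.225]); print(M.round(3),s.round(2))
E
```

```text
time_s: 1.15
tool_pos: [0.3829, -0.174, 0.24]
eef_rot: [3.111, 0.431, 0.001]
wrist_force: [1.4, -0.7, -0.1]
opening: 0.0851
[[ 0.962  0.272  0.001]
 [ 0.272 -0.962 -0.   ]
 [ 0.001  0.001 -1.   ]] [ 3.8  -4.16  0.37]
```

```bash
python3 -m creep '[0.8,-0.9,0,0,0,0,85, 1.6,-1.8,0.1,0,0,0,85, 2.4,-2.7,0.2,0,0,0,85, 3.2,-3.5,0.3,0,0,0,85, 3.8,-4.17,0.35,0,0,0,85, 3.8,-4.17,0.35,0,0,0,85, 3.8,-4.17,0.35,0,0,0,85]'
python3 - <<'E'
from h import *
M,s=shift([.484,.0275,.135]); print(M.round(3),s.round(2))
cv2.imwrite("pics/w1.png",ctrl.get_image("wrist")[:,:,::-1])
E
```

```text
time_s: 1.85
tool_pos: [0.4828, 0.0269, 0.2254]
eef_rot: [3.111, 0.435, -0.002]
wrist_force: [0.0, -0.3, 0.8]
opening: 0.0846
[[ 0.962  0.274 -0.001]
 [ 0.274 -0.962 -0.   ]
 [-0.001 -0.    -1.   ]] [ 0.04 -0.01  2.26]
```

View pics/w1.png

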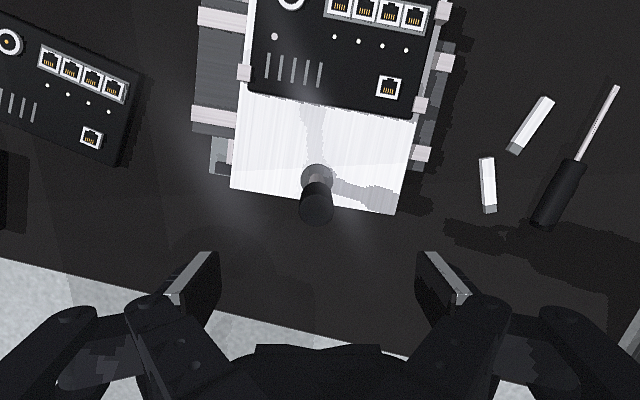

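The grip (317,205) lies on the jaws' centre line, between the fingers at columns 215 and 420. I'll go down and close.

```bash
python3 -m creep '[0.04,0,0.7,0,0,0,85, 0.04,0,1.4,0,0,0,85, 0.04,0,2.0,0,0,0,70, 0.04,0,2.25,0,0,0,50, 0.04,0,2.25,0,0,0,15, 0.04,0,2.25,0,0,0,15, 0.04,0,2.25,0,0,0,15, 0.04,0,2.25,0,0,0,15, 0.04,0,2.25,0,0,0,15]' 60
python3 - <<'E'
from h import *
cv2.imwrite("pics/w2.png",ctrl.get_image("wrist")[:,:,::-1])
cv2.imwrite("pics/s2.png",ctrl.get_image("scene")[:,:,::-1])
M,s=shift([.565,.0875,.135]); print(M.round(3),s.round(2))
print(ctrl.state()['opening'])
E
```

```text
time_s: 2.8
tool_pos: [0.4855, 0.0266, 0.137]
eef_rot: [3.111, 0.432, 0.003]
wrist_force: [-0.8, -1.8, 6.9]
opening: 0.0231
[[ 0.962  0.272  0.002]
 [ 0.272 -0.962 -0.   ]
 [ 0.002  0.001 -1.   ]] [ 2.33 -0.92  0.05]
0.023008096369406397
```

View pics/w2.png

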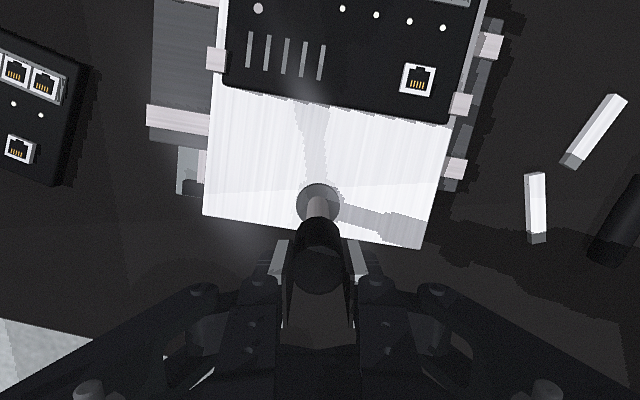

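View pics/s2.png

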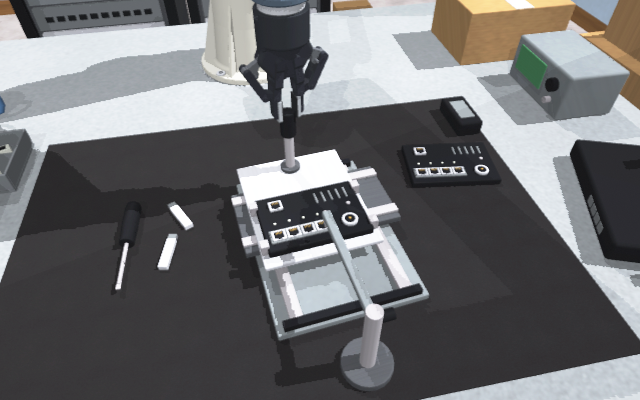

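The grip is held (opening 23 mm) and the stage hasn't moved. Next I'll bring the lone socket under the tip: about 2.36 units along tool x and -0.89 along tool y.

```bash
python3 -m creep '[0.2,-0.08,0,0,0,0,15, 0.5,-0.19,0,0,0,0,15, 0.85,-0.32,0,0,0,0,15, 1.2,-0.45,0,0,0,0,15, 1.55,-0.58,0,0,0,0,15, 1.9,-0.72,0,0,0,0,15, 2.2,-0.83,0,0,0,0,15, 2.36,-0.89,0,0,0,0,15, 2.36,-0.89,0,0,0,0,15, 2.36,-0.89,0,0,0,0,15]'
python3 - <<'E'
from h import *
t=ctrl.get_image("top")[:,:,::-1];s=ctrl.get_image("scene")[:,:,::-1]
cv2.imwrite("pics/t3.png",cv2.resize(t[120:270,220:400],None,fx=4,fy=4,interpolation=cv2.INTER_CUBIC))
cv2.imwrite("pics/s3.png",cv2.resize(s[115:265,225:415],None,fx=4,fy=4,interpolation=cv2.INTER_CUBIC))
E
```

```text
time_s: 3.9
tool_pos: [0.5673, 0.0874, 0.1371]
eef_rot: [-3.111, -0.432, -0.006]
wrist_force: [0.5, 1.8, 5.1]
opening: 0.023
```

View pics/t3.png

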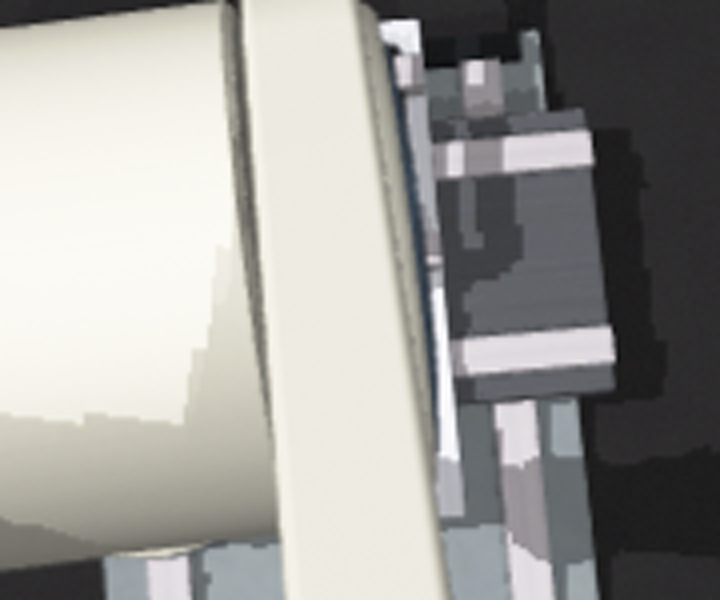

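View pics/s3.png

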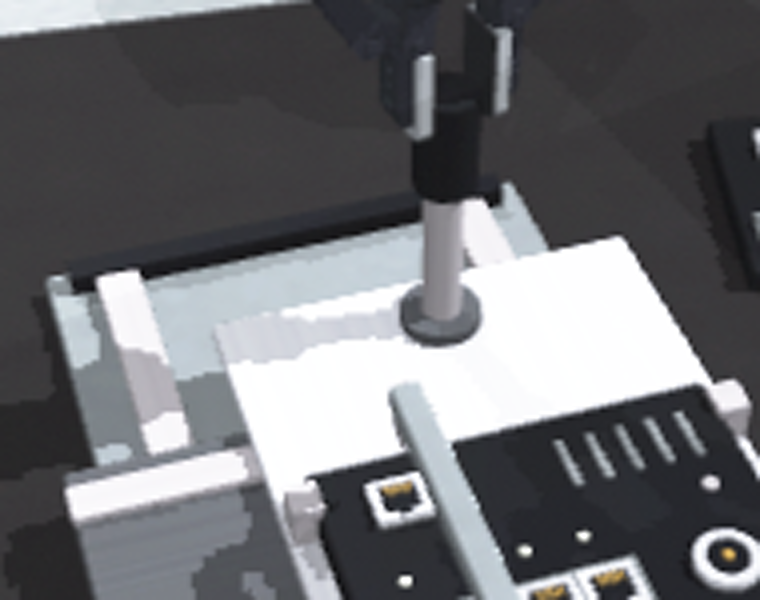

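In the scene view the lone socket is at crop (399,500) and the jack at (730,556). The robot's own arm blocks the top view. I'll compute the offsets and add a wrist view.

```bash
python3 - <<'E'
from h import *
l=ray("scene",225+399/4,115+500/4,.062)[:2]; j=ray("scene",225+728/4,115+556/4,.062)[:2]
a=np.radians(6);ex=np.array([np.cos(a),np.sin(a)]);ey=np.array([-ex[1],ex[0]])
l2=j-.06*ex-.1*ey
tip=np.array([.670,.0487]); print(l,l2,tip-l,tip-l2)
s=ctrl.state();im=ctrl.get_image("wrist")[:,:,::-1];cv2.imwrite("pics/w3.png",im)
c=ctrl.get_calibration("wrist");T=np.eye(4);T[:3,:3]=R.from_rotvec(s['eef_rot']).as_matrix();T[:3,3]=s['tool_pos']
W=np.linalg.inv(T@np.array(c['T_tool_cam']))
for p in ([*tip,.084],[*l,.062],[*l2,.062]):
    q=np.array(c['mtx'])@(W[:3,:3]@p+W[:3,3]);print(q[:2]/q[2])
np.save("W3.npy",W)
E
```

```text
[0.6725099  0.04664337] [0.67052252 0.04708468] [-0.0025099   0.00205663] [-0.00052252  0.00161532]
[427.81591545  74.84290723]
[421.20438969  75.84940823]
[419.52427832  78.73010539]
```

View pics/w3.png

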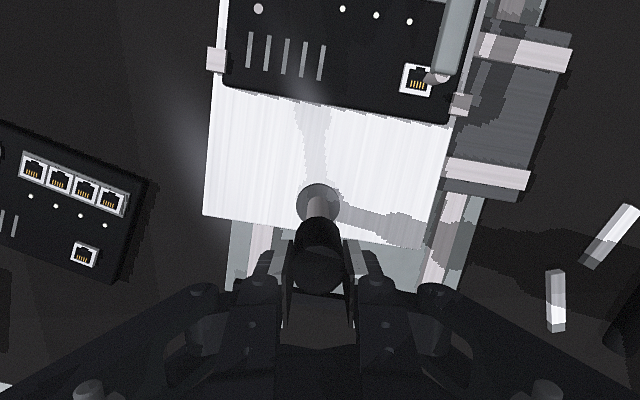

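```bash
python3 - <<'E'
import cv2
cv2.imwrite("pics/w3z.png",cv2.resize(cv2.imread("pics/w3.png")[50:110,380:470],None,fx=8,fy=8,interpolation=cv2.INTER_CUBIC))
E
```

```text
(no output)
```

View pics/w3z.png

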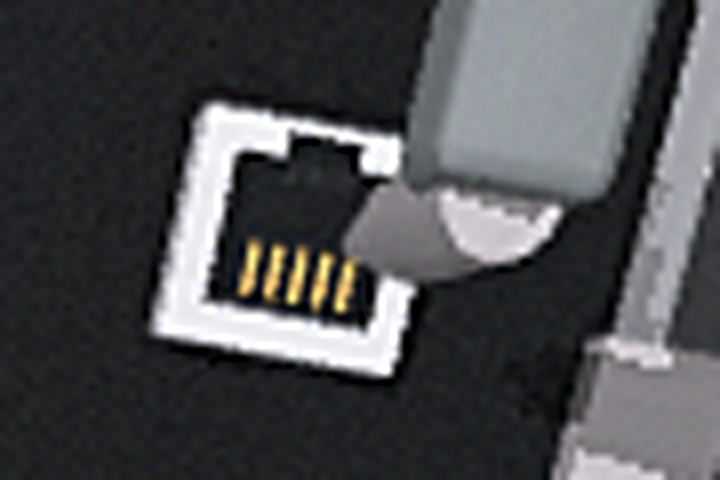

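```bash
python3 - <<'E'
from h import *
W=np.load("W3.npy");K=np.array(ctrl.get_calibration("wrist")['mtx'])
o=-W[:3,:3].T@W[:3,3]
def r(u,v,z):
    d=W[:3,:3].T@np.linalg.solve(K,[u,v,1]);return (o+d*(z-o[2])/d[2])[:2]
t=r(423.4,81,.084);l=r(416.6,79.8,.062);e=t-l;print(t,l,e)
s=ctrl.state();M=R.from_rotvec(s['eef_rot']).as_matrix();print(M.T@[*e,0]/.04)
E
```

```text
[0.66602471 0.05001454] [0.66936557 0.04871803] [-0.00334086  0.0012965 ]
[-0.07153623 -0.05393448 -0.00024339]
```

The socket is within about 3.5 mm by both views. I'll make a small correction and then stand still for over a second.

```bash
for i in 1 ; do python3 -m creep '[-0.05,-0.04,0,0,0,0,15, -0.05,-0.04,0,0,0,0,15, -0.05,-0.04,0,0,0,0,15, -0.05,-0.04,0,0,0,0,15, -0.05,-0.04,0,0,0,0,15, -0.05,-0.04,0,0,0,0,15, -0.05,-0.04,0,0,0,0,15, -0.05,-0.04,0,0,0,0,15, -0.05,-0.04,0,0,0,0,15, -0.05,-0.04,0,0,0,0,15]'; python3 -m creep '[0,0,0,0,0,0,15, 0,0,0,0,0,0,15, 0,0,0,0,0,0,15, 0,0,0,0,0,0,15, 0,0,0,0,0,0,15]'; done
python3 - <<'E'
from h import *
s=ctrl.state();print(s['tool_pos'],abs(s['qvel']).max());im=ctrl.get_image("wrist")[:,:,::-1]
cv2.imwrite("pics/w4z.png",cv2.resize(im[50:110,380:470],None,fx=8,fy=8,interpolation=cv2.INTER_CUBIC))
a=np.radians(6);d=-np.array([.06*np.cos(a)-.1*np.sin(a),.06*np.sin(a)+.1*np.cos(a),0])
M=R.from_rotvec(s['eef_rot']).as_matrix();print(d,M.T@d/.04)
E
```

```text
time_s: 5.05
tool_pos: [0.5644, 0.0878, 0.137]
eef_rot: [-3.112, -0.432, -0.004]
wrist_force: [0.9, -0.6, 7.5]
opening: 0.023
time_s: 5.55
tool_pos: [0.5643, 0.0878, 0.137]
eef_rot: [3.112, 0.432, 0.004]
wrist_force: [0.7, -0.6, 8.5]
opening: 0.023
[0.56434858 0.08783659 0.1370203 ] 0.0021764162552957824
[-0.04921847 -0.1057239  -0.        ] [-1.90387667  2.2079937  -0.00417715]
```

View pics/w4z.png

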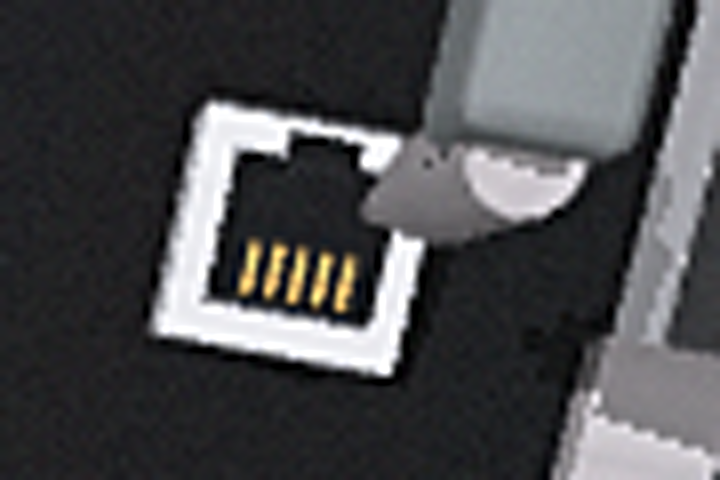

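The lone socket has stood still for well over 1 s, within about 2 mm of the tip. Now the jack: shift (-1.90, +2.21).

```bash
python3 -m creep '[-0.15,0.17,0,0,0,0,15, -0.4,0.46,0,0,0,0,15, -0.7,0.81,0,0,0,0,15, -1.0,1.16,0,0,0,0,15, -1.3,1.51,0,0,0,0,15, -1.6,1.86,0,0,0,0,15, -1.8,2.09,0,0,0,0,15, -1.9,2.21,0,0,0,0,15, -1.9,2.21,0,0,0,0,15, -1.9,2.21,0,0,0,0,15]'
python3 - <<'E'
from h import *
s=ctrl.state();im=ctrl.get_image("wrist")[:,:,::-1]
cv2.imwrite("pics/w5.png",im)
T=np.eye(4);T[:3,:3]=R.from_rotvec(s['eef_rot']).as_matrix();T[:3,3]=s['tool_pos']
np.save("W5.npy",np.linalg.inv(T@np.array(ctrl.get_calibration("wrist")['T_tool_cam'])))
s=ctrl.get_image("scene")[:,:,::-1]
cv2.imwrite("pics/s5.png",cv2.resize(s[115:265,225:415],None,fx=4,fy=4,interpolation=cv2.INTER_CUBIC))
E
```

```text
time_s: 6.6
tool_pos: [0.5147, -0.0187, 0.137]
eef_rot: [3.111, 0.431, 0.003]
wrist_force: [-2.1, -0.8, 11.9]
opening: 0.0231
```

View pics/w5.png

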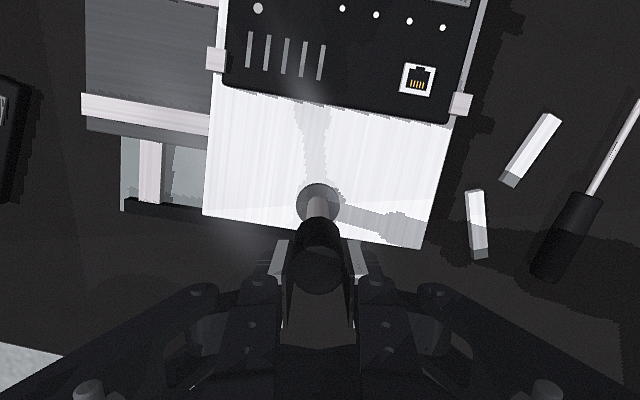

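View pics/s5.png

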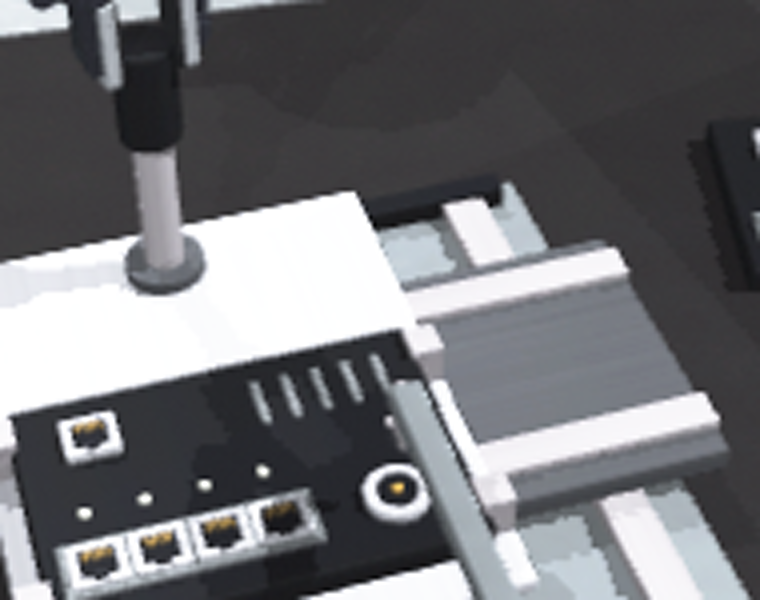

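In the scene view the jack's ring centre is at about (397,493) in the crop and the lone socket at (90,438). I'll check the offset, then release, back off, and look from the top.

```bash
python3 - <<'E'
from h import *
j=ray("scene",225+397/4,115+493/4,.062)[:2];l=ray("scene",225+90/4,115+438/4,.062)[:2]
a=np.radians(6);d=np.array([.06*np.cos(a)-.1*np.sin(a),.06*np.sin(a)+.1*np.cos(a)])
tip=np.array([.670,.0487]);print(tip-j,tip-l-d)
E
python3 -m creep '[0,0,0,0,0,0,24, 0,0,0,0,0,0,30, 0,0,0,0,0,0,50, 0,0,0,0,0,0,85, 0,0,0,0,0,0,85, 0,0,0,0,0,0,85, 0,0,0,0,0,0,85, 0,0,-0.5,0,0,0,85, 0,0,-1.3,0,0,0,85, 0,0,-2.4,0,0,0,85]'
```

```text
[0.00082548 0.0020843 ] [-3.90028778e-05  1.64831416e-03]
time_s: 7.7
tool_pos: [0.5129, -0.0179, 0.2312]
eef_rot: [-3.111, -0.432, 0.006]
wrist_force: [0.8, -0.4, -0.1]
opening: 0.085
```

```bash
python3 -m creep '[-0.3,0.5,-0.2,0,0,0,85, -0.7,1.4,-0.3,0,0,0,85, -1.2,2.4,-0.3,0,0,0,85, -1.7,3.4,-0.3,0,0,0,85, -2.2,4.4,-0.3,0,0,0,85, -2.7,5.4,-0.3,0,0,0,85, -3.2,6.4,-0.3,0,0,0,85, -3.6,7.2,-0.3,0,0,0,85, -3.8,7.6,-0.3,0,0,0,85, -3.8,7.6,-0.3,0,0,0,85]'
python3 - <<'E'
from h import *
t=ctrl.get_image("top")[:,:,::-1];s=ctrl.get_image("scene")[:,:,::-1]
cv2.imwrite("pics/t6.png",cv2.resize(t[120:270,220:400],None,fx=4,fy=4,interpolation=cv2.INTER_CUBIC))
cv2.imwrite("pics/s6.png",cv2.resize(s[115:265,225:415],None,fx=4,fy=4,interpolation=cv2.INTER_CUBIC))
E
```

```text
time_s: 8.7
tool_pos: [0.4504, -0.3536, 0.2435]
eef_rot: [-3.112, -0.428, 0.0]
wrist_force: [0.3, 0.8, 0.2]
opening: 0.0851
```

View pics/t6.png

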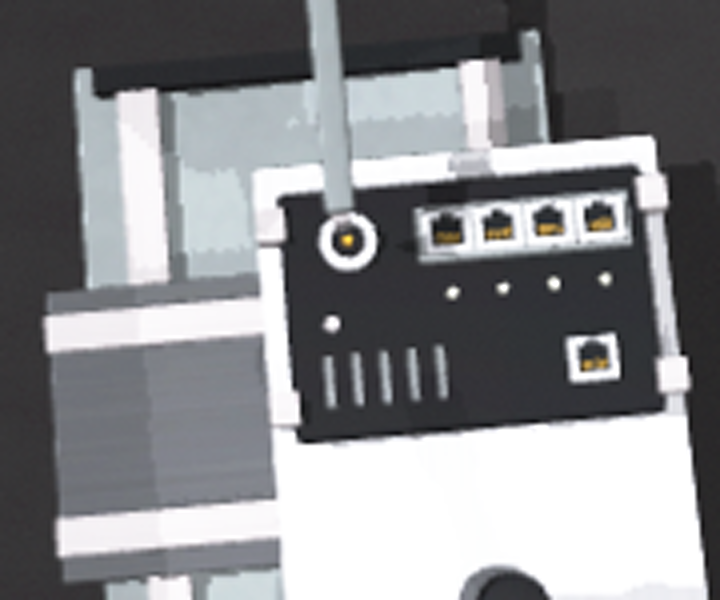

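View pics/s6.png

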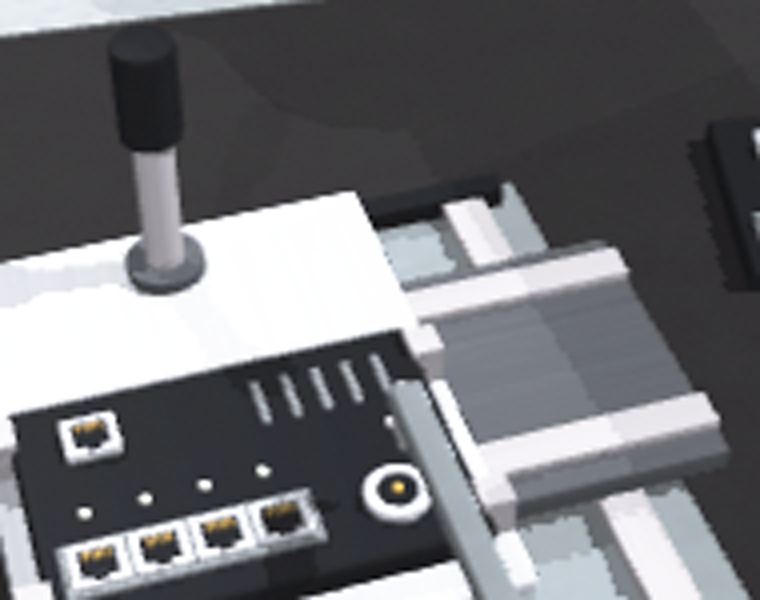

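```bash
python3 - <<'E'
from h import *
print(ray("top",220+347/4,120+241/4,.062), ray("top",305.7,176.6,.084))
print(ctrl.hand_in())
E
```

```text
[0.66821618 0.04744755 0.062     ] [0.66980218 0.04859056 0.084     ]
the job is handed in; nothing more can be done
None
```

I moved the stage by its post until the lone socket was under the needle tip. I then moved on to the power jack, let go, backed off about 0.34 m and handed in at about 8.8 s.

- **Lone socket:** I held it under the tip for about 1.5 s after a small correction. I expected it to be within about 2 mm. That comes from pictures taken before the correction and the tool's measured shift; afterwards I only looked at a wrist picture by eye.
- **Power jack:** with the gripper released and clear, the top view puts the jack about 2 mm from the tip (1.6 mm in x, 1.1 mm in y). Just before release, the scene view also put it about 2 mm away. The scene pictures before and after release show no movement of the stage.
- **Pointer:** the wrist force readings at the end of each move never passed about 12 N, and no picture shows the pointer touched. The wrist sensor can't measure contact on the pointer itself.
- **Disagreement:** before the correction, the wrist and scene views of the lone socket differed by 1 to 3 mm. That is close to the 2 mm calibration accuracy and well inside the 10 mm limit.

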